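Crank the chute mill over twice

ROBOT

A 6-joint arm with a two-finger parallel gripper is mounted at the origin on the work surface. World frame = base frame: x ahead of the robot, y to its left, z up, the work surface at z = 0. Lengths are in m, angles in degrees, forces in N, time in s.
With the tool pointing down it reaches from about 0.325 to 1 m from the base axis. Payload 5.1 kg.
Tool frame: the origin (TCP) lies at the very end of the fingers, on their centre line; the grasp point (between the pads) lies 19 mm behind it; z points along the fingers, y is the line along which they close (so a half turn about z gives the same grasp; the last joint's range is limited). The gripper opens to 85 mm and grips with 20 to 120 N. Pads are 22 mm wide; open, the fingers measure 114 mm over their backs; the gripper's body (76 mm by 85 mm) begins 54 mm behind the grasp point. The pads swing forward as they close: fully open they stand 13 mm farther back than shut.
Start: joints at [-75.092, 7.093, 94.555, -0, 78.352, -4.733], TCP at [0.218, -0.612, 0.231] pointing down, gripper open.
Joint ranges: [-149.61, 149.61], [-58.7, 133.49], [1.44, 155.28], [-77.14, 257.14], [18.33, 153.61], [-166.67, 166.67]. Speed limits (degrees/s): [147.25, 147.25, 180, 180, 180, 180].

INTERFACE

Orientations are given as [roll, pitch, yaw] about the fixed x, y, z axes, in that order (R = Rz(yaw) Ry(pitch) Rx(roll)).
In Python, from workcell import arm gives the robot as it stands. The module is installed in compiled form; this text tells all that it offers.
- The arm moves only by the tool send_rows, never from a script. Its argument "steps" is a list of rows, each a list of 7 numbers: the turn, a rotation vector about the tool's x, y, z in degrees, then the shift along the tool's x, y, z in mm, then the closure, from -1 (fully open) to 1 (shut). A call has 1 to 12 rows; each row shifts and turns the commanded pose from where the row before left it, along the tool's axes as they then stand; what a row does not reach is not made up. A row lasts 1/8 s, in which the tool goes at most 62.5 mm and 10.7 degrees, less where a joint would pass 70% of its speed; a pose out of reach is approached as far as the arm can. A call with a gripper value outside its range is refused whole. The fingers move at their own pace and stop on an object; "newtons" is the grip in N (left out, the last holds). Time passes only in rows, so rows that do not move let the fingers close. It gives the time, the measured TCP pose, the force, the opening and the grip force at its end, in the units of the state.
- arm.read_state(): the state, without advancing time (a new reading comes with each control period).
- arm.camera(name): name is "side" or "top" or "wrist"; returns (picture, depth): 384x512x3 uint8, red, green, blue; 384x512 float32, m along the optical axis (not along the pixel's ray), 0 where there is no reading.
- arm.get_calibration(name): a dict with "intrinsics" (3x3 intrinsics, pixels), "R" (3x3) and "t" (3): a world point X has camera coordinates R X + t. Camera axes: x right, y down, z forward; pixel columns grow to the right and rows downward; lengths in m; the calibration is good to about 2 mm. A picture is of the moment at which its call begins: read the wrist's pose just before it. get_calibration takes no time and is no camera call; for the wrist camera it gives the pose at the moment of the call.
- arm.close_job(): hands the job in; it is judged then, once.
Trained networks look in the newest picture that a camera, given by its name, has taken for a name from the list of things; names that differ only in an ending like _2 or _b are one class to them, and where a whole thing is asked for, a point or a joint stands for the part that bears it (a point fixed in the world has none). Each returns a list of dicts, best first, with "confidence" (0 to 1); they miss things now and then, are a little off and sometimes report something else, mostly with a low value. They report only what shows in the picture. A call takes as long as a camera call.
- arm.find_in(camera, label): "centre" ([x, y, z] in m, in world coordinates, good to about 4 mm: the middle of the surface that is visible of it).
- arm.tip_of(camera, label): "centre" ([x, y, z] in m, in world coordinates, good to about 4 mm: a listed point, or the origin of a listed thing).
The state is a dict: "t": time; "joint_positions": joint angles; "qvel": joint speeds; "tau": joint torques, N m; "position": TCP position; "tool_rot": TCP orientation; "contact_force": force on the tool from outside, world axes, zero at the start; "wrist_torque": the same for the moment, N m; "opening": opening from 0.0 (shut) to 1.0 (fully open); "grasp_force": force on a finger pad.
Only numpy, scipy, OpenCV 4.12 (cv2) and the standard library are available. Lean on these libraries where they do the work, as an engineer would, in place of code of your own. Each camera call takes 0.05 s, during which the arm holds its last target. There are 200 camera calls.

TASK

Of the two hand mills on the counter, take the one with the steel chute and turn its crank two full turns clockwise (seen from above), at an even, unhurried speed of about five seconds a turn: push through the heavy point in each turn without letting the crank fall back, and hold it back after the heavy point so that it does not spring ahead. Stop with the crank pointing over the chute again, as it was found, let go of it, and do not turn the other mill's crank.

Things in the scene. Friction and masses are not known exactly. Their poses are not given: they have to be found in the camera images.
- mill: The chute mill: round grey column, 186 mm high, 130 mm across its foot, 112 at its top, fixed to the counter; an open steel chute slopes from its side to a round black pad (centre 140 mm from the axis) with a steel cup on it. Origin: centre of the underside, on the counter below the crank's upright axis. x points to the chute, z up. It stands left or right; the other mill is about 0.4 m away.
- crank (a joint): Chute mill's crank angle, rad: 0 = arm over the chute, grows clockwise seen from above and keeps counting (two turns 12.57). Starts within 0.25 of 0. Friction 0.28 N m; a weight inside adds up to 0.72 N m: against you, most a quarter turn past the chute; with you, most at three quarters, where it runs on if let go. Left within 0.35 of the chute it stays.
- knob (a point): Grip point on the chute mill's crank knob: upright dark wooden cylinder, 26 mm diameter, 52 mm high, turning freely on its pin on the flat steel crank arm, 75 mm from the axis. The point is on the knob's axis, 232 mm above the counter, 30 mm above the knob's foot, 22 mm below its top. Besides the knobs, nothing on either mill stands above the crank arms.
- box_knob (a point): The same point on the like knob of the other mill, a square wooden box (130 mm foot) with a drawer and a steel dome, fixed to the counter, to be left alone. Its crank is the same size and height, turns easily and may point any way.

How it is judged (in metres and radians):
On the way:
1. the crank is past the first heavy point and has come once round to the chute (value of joint crank above 6 rad), for 0.05 s.
At the end, for the whole second after the job is handed in: The chute mill's crank has made two turns clockwise and rests, released, within 0.35 rad (20 degrees) of pointing over the chute (crank angle 12.57); the other mill's knob is within 20 mm of where it was (value of joint crank between 12.216 and 12.916 rad and velocity of joint crank between -0.1 and 0.1 rad/s and distance of box_knob from where it was at the start of the episode below 0.02 m); the robot touches nothing.
It fails at once if the crank runs away: faster than 4 rad/s (velocity of joint crank above 4 rad/s).
It fails at once if the crank falls or is turned back faster than 1 rad/s (velocity of joint crank below -1 rad/s).
It fails at once if the other mill's crank is turned: its knob moves 20 mm or more (distance of box_knob from where it was at the start of the episode above 0.02 m).
It also fails if it takes over 64 s, if anything falls off the work surface, if the arm or the gripper's body presses on something with over 40 N, if the wrist force passes 120 N, or if a joint passes its speed limit or range.

## Working session

There is one attempt and no reset: what is moved stays moved. The work goes in short steps, Python scripts to look and compute and a tool call to move; the robot and the scene stay as the last step left them, time stands still between calls to the robot, and variables do not carry over. Pictures are saved under pics/ and viewed, at most 10 in all, crops included, and the job is handed in when it is done.

Besides the shell and the picture viewer there is one more tool, called after "Request:" by a JSON object that holds its "api" and its "payload", one argument or row to a line. send_rows: Moves the arm, as the interface text tells. Its arguments: {"type":"object","properties":{"steps":{"type":"array"},"newtons":{"type":"number"}},"required":["steps"]}

```bash
mkdir -p pics
python3 - <<'E'
from workcell import arm
import cv2,numpy as np
s=arm.read_state();print({k:np.round(v,3) for k,v in s.items()})
ims=[]
for c in ["top","side"]:
    p,d=arm.camera(c);ims.append(p)
    for l in ["mill","knob","box_knob","crank"]:
        for f in (arm.find_in,arm.tip_of):
            try:print(c,l,f.__name__,[(np.round(r["centre"],3),round(r["confidence"],2)) for r in f(c,l)][:3])
            except Exception as e:print(c,l,e)
    K=arm.get_calibration(c);print(np.round(K["intrinsics"],1).tolist(),np.round(K["R"],3).tolist(),np.round(K["t"],3))
cv2.imwrite("pics/a.png",ims[0][:,:,::-1]);cv2.imwrite("pics/b.png",ims[1][:,:,::-1])
E
```

```text
{'t': np.float64(0.0), 'joint_positions': array([-7.5089e+01,  7.1340e+00,  9.4635e+01, -1.0000e-03,  7.8351e+01,
       -4.7330e+00]), 'qvel': array([-0.019, -0.084, -0.086, -0.026,  0.035, -0.028]), 'tau': array([ 1.0000e-03, -4.2361e+01, -3.6545e+01, -0.0000e+00,  7.0000e-03,
        0.0000e+00]), 'position': array([ 0.218, -0.612,  0.23 ]), 'tool_rot': array([-1.79881e+02, -9.00000e-03,  1.96440e+01]), 'contact_force': array([-0.678, -0.463, -0.578]), 'wrist_torque': array([-0.025, -0.002, -0.021]), 'grasp_force': np.float64(0.0), 'opening': np.float64(1.0)}
top mill call [(array([ 0.548, -0.208,  0.174]), 0.8)]
top mill call [(array([ 0.54 , -0.211,  0.001]), 0.94)]
top knob call [(array([ 0.612, -0.217,  0.252]), 0.87)]
top knob call []
top box_knob call [(array([0.425, 0.216, 0.247]), 0.62)]
top box_knob call []
top crank call [(array([ 0.583, -0.219,  0.2  ]), 0.7)]
top crank it knows: box_knob, knob, mill
[[433.1, 0.0, 251.6], [0.0, 433.1, 189.6], [0.0, 0.0, 1.0]] [[-0.018, -1.0, 0.007], [-0.993, 0.017, -0.118], [0.118, -0.009, -0.993]] [0.009 0.573 0.896]
side mill call [(array([ 0.56 , -0.193,  0.119]), 0.77)]
side mill call [(array([ 0.545, -0.216, -0.002]), 0.89)]
side knob call [(array([ 0.614, -0.21 ,  0.233]), 0.75)]
side knob call [(array([ 0.617, -0.22 ,  0.229]), 0.58)]
side box_knob call [(array([0.428, 0.222, 0.248]), 0.97)]
side box_knob call [(array([0.423, 0.218, 0.233]), 0.68)]
side crank call [(array([ 0.602, -0.208,  0.203]), 0.91)]
side crank it knows: box_knob, knob, mill
[[421.2, 0.0, 252.6], [0.0, 421.2, 186.2], [0.0, 0.0, 1.0]] [[-0.988, -0.155, 0.013], [-0.129, 0.768, -0.627], [0.087, -0.621, -0.779]] [0.564 0.147 0.928]
```

View pics/a.png

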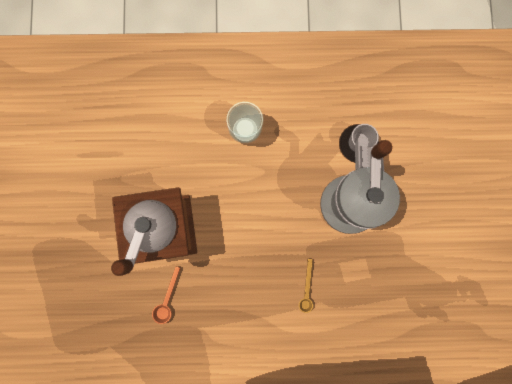

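View pics/b.png

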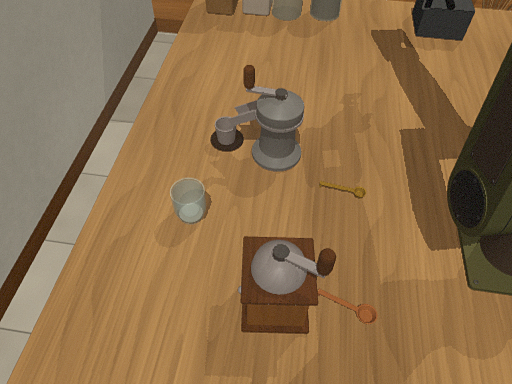

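The top view shows the chute mill right (hub about 375,196; knob top 382,149; pad 352,143), and the box mill left with its knob at 122,267. The side view confirms this. Next I measure hub, knob and pad precisely.

```bash
cat > h.py <<'E'
from workcell import arm
import numpy as np
def cloud(c):
    p,d=arm.camera(c);k=arm.get_calibration(c);K=k["intrinsics"]
    v,u=np.indices(d.shape)
    C=np.stack([(u-K[0,2])/K[0,0]*d,(v-K[1,2])/K[1,1]*d,d],-1)
    W=(C-k["t"])@k["R"]; W[d<=0]=np.nan
    return p,W
def near(W,x,y,r,z0,z1):
    return (np.hypot(W[...,0]-x,W[...,1]-y)<r)&(W[...,2]>z0)&(W[...,2]<z1)
E
python3 - <<'E'
from h import *
import cv2
for c in ["top","side"]:
    p,W=cloud(c)
    for n,a in dict(knobtop=(.615,-.217,.04,.245,.265),knob=(.615,-.217,.04,.21,.265),arm=(.575,-.215,.09,.196,.207),hub=(.542,-.213,.02,.19,.215),rim=(.542,-.213,.075,.165,.194)).items():
        m=near(W,*a);q=W[m]
        if len(q)<8: print(c,n,len(q));continue
        print(c,n,len(q),np.round(q.mean(0),4),np.round(q.min(0),3),np.round(q.max(0),3), "circ",np.round(cv2.minEnclosingCircle(q[:,:2].astype(np.float32)*1000),1) if 0 else [np.round(x,4) for x in cv2.minEnclosingCircle(q[:,:2].astype(np.float32))])
    dark=(p.max(-1)<50)&near(W,.67,-.2,.1,-.01,.02);print("pad",dark.sum(),np.round(np.nanmean(W[dark],0),4))
E
```

```text
top knobtop 184 [ 0.6143 -0.22    0.2524] [ 0.603 -0.232  0.245] [ 0.627 -0.21   0.257] circ [array([ 0.6153, -0.2218]), np.float64(0.0129)]
top knob 283 [ 0.6128 -0.2179  0.2441] [ 0.603 -0.232  0.21 ] [ 0.627 -0.209  0.257] circ [array([ 0.6153, -0.2216]), np.float64(0.013)]
top arm 519 [ 0.5643 -0.217   0.2005] [ 0.527 -0.229  0.196] [ 0.613 -0.202  0.206] circ [array([ 0.5698, -0.2165]), np.float64(0.0431)]
top hub 259 [ 0.5428 -0.2148  0.2009] [ 0.527 -0.229  0.191] [ 0.561 -0.202  0.206] circ [array([ 0.5443, -0.216 ]), np.float64(0.0185)]
top rim 2336 [ 0.5365 -0.2113  0.1757] [ 0.486 -0.27   0.165] [ 0.605 -0.161  0.194] circ [array([ 0.5455, -0.2145]), np.float64(0.0601)]
pad 251 [ 0.6757 -0.2165  0.0038]
side knobtop 87 [ 0.617  -0.2159  0.251 ] [ 0.606 -0.23   0.245] [ 0.629 -0.206  0.256] circ [array([ 0.6173, -0.218 ]), np.float64(0.0124)]
side knob 222 [ 0.6162 -0.2129  0.2369] [ 0.605 -0.23   0.21 ] [ 0.629 -0.206  0.256] circ [array([ 0.6175, -0.2176]), np.float64(0.0128)]
side arm 260 [ 0.5712 -0.2142  0.1999] [ 0.529 -0.229  0.196] [ 0.628 -0.201  0.207] circ [array([ 0.5783, -0.2151]), np.float64(0.0493)]
side hub 137 [ 0.5444 -0.211   0.199 ] [ 0.529 -0.229  0.19 ] [ 0.561 -0.201  0.205] circ [array([ 0.5448, -0.2142]), np.float64(0.0173)]
side rim 980 [ 0.5411 -0.1958  0.1756] [ 0.489 -0.266  0.165] [ 0.604 -0.158  0.194] circ [array([ 0.546 , -0.2132]), np.float64(0.0582)]
pad 48 [ 0.6607 -0.2393  0.0037]
```

Request:
{"api": "send_rows", "payload": {
  "steps": [
    [0, 0, -10, 0, 0, -20, -1],
    [0, 0, -10, 0, 0, -20, -1],
    [0, 0, -10, 0, 0, -20, -1],
    [0, 0, -10, 0, 0, -20, -1],
    [0, 0, -10, 0, 0, -20, -1],
    [0, 0, -10, 0, 0, -10, -1],
    [0, 0, -10.4, 0, 0, 0, -1]
  ]
}}

```text
t: 1.78
position: [0.2186, -0.6127, 0.3431]
tool_rot: [180.0, 0.2, 90.4]
contact_force: [-0.6, 0.5, -0.2]
opening: 0.997
grasp_force: 0.0
```

Request:
{"api": "send_rows", "payload": {
  "steps": [
    [0, 0, 0, 10, 10, 0, -1],
    [0, 0, 0, 25, 25, 0, -1],
    [0, 0, 0, 38, 38, 0, -1],
    [0, 0, 0, 40, 41, 0, -1],
    [0, 0, 0, 40, 41, 0, -1],
    [0, 0, 0, 40, 41, 0, -1],
    [0, 0, 0, 40, 41, 0, -1],
    [0, 0, 0, 40, 41, 0, -1],
    [0, 0, 0, 38, 38, 0, -1],
    [0, 0, 0, 38, 38, 0, -1],
    [0, 0, 0, 28, 30, 0, -1],
    [0, 0, 0, 15, 14, 0, -1]
  ]
}}

```text
t: 3.28
position: [0.6172, -0.2175, 0.3408]
tool_rot: [-180.0, -0.0, 90.0]
contact_force: [-0.2, 0.3, 0.2]
opening: 1.001
grasp_force: 0.0
```

Request:
{"api": "send_rows", "payload": {
  "steps": [
    [0, 0, 0, 0, 0, 0, -1],
    [0, 0, 0, 0, 0, 0, -1]
  ]
}}

```text
t: 3.52
position: [0.6154, -0.2208, 0.3414]
tool_rot: [-180.0, 0.0, 89.9]
contact_force: [0.1, 0.4, -0.2]
opening: 0.999
grasp_force: 0.0
```

Run:
```python
from h import *
import cv2
s=arm.read_state();print(s["t"],s["position"],s["tool_rot"],s["joint_positions"])
p,W=cloud("wrist");cv2.imwrite("pics/c.png",p[:,:,::-1])
for l in["mill","knob"]:
    print(l,arm.tip_of("wrist",l))
for n,a in dict(knob=(.615,-.217,.04,.21,.265),knobtop=(.615,-.217,.04,.248,.265),hub=(.542,-.213,.02,.19,.215),cup=(.68,-.22,.06,.04,.14)).items():
    q=W[near(W,*a)]
    if len(q)>8: print(n,len(q),np.round(q.mean(0),4),cv2.minEnclosingCircle(q[:,:2].astype(np.float32)))
```

```text
3.525 [ 0.61540337 -0.22078581  0.34137674] [-1.79974637e+02  2.56979404e-02  8.99376878e+01] [-2.44243820e+01  5.04267482e+00  8.63203943e+01 -3.38813923e-02
  8.86494352e+01 -2.43612619e+01]
mill []
knob [{'centre': [0.6178, -0.2244, 0.2306], 'confidence': 0.79}]
knob 1009 [ 0.6161 -0.2185  0.2477] ((0.6162430644035339, -0.22212862968444824), 0.013004492968320847)
knobtop 740 [ 0.6161 -0.2209  0.2529] ((0.6160011291503906, -0.22200345993041992), 0.012814191170036793)
hub 858 [ 0.5444 -0.2154  0.2011] ((0.5445647239685059, -0.21607157588005066), 0.01837163046002388)
cup 1324 [ 0.6561 -0.2382  0.0827] ((0.6637904644012451, -0.23190250992774963), 0.04829941689968109)
```

View pics/c.png

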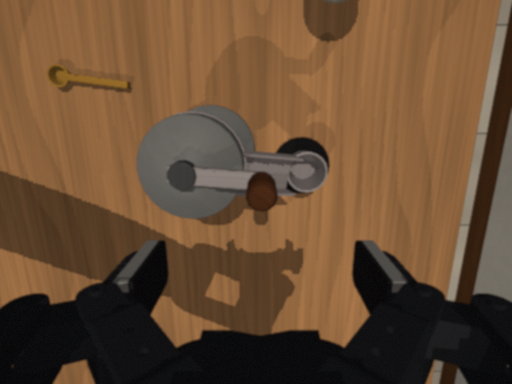

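The wrist view shows the hub cap at (182,176), knob top at (261,184), cup at (307,171) and black pad at (302,160). I'll fit the hub cap and pad.

Run:
```python
from h import *
import cv2
for c in ["wrist","top"]:
    p,W=cloud(c)
    m=near(W,.542,-.215,.022,.19,.215)&(p.max(-1)<100)
    n,l,st,_=cv2.connectedComponentsWithStats(m.astype(np.uint8))
    m=l==1+np.argmax(st[1:,4])
    q=W[m];print(c,"hub",len(q),q.mean(0),cv2.minEnclosingCircle(q[:,:2].astype(np.float32)))
    dark=(p.max(-1)<45)&near(W,.68,-.21,.1,-.02,.03)
    q=W[dark];print("pad",len(q),q.mean(0),cv2.minEnclosingCircle(q[:,:2].astype(np.float32)))
    q=W[near(W,.68,-.21,.05,.03,.1)&(W[...,0]>.66)]
    if len(q)>5:print("cup",len(q),q.mean(0),cv2.minEnclosingCircle(q[:,:2].astype(np.float32)))
```

```text
wrist hub 730 [ 0.54267898 -0.21489465  0.20127863] ((0.5457049012184143, -0.21571475267410278), 0.01864420436322689)
pad 549 [ 0.679745   -0.21874369  0.00380618] ((0.6786465644836426, -0.2439042031764984), 0.04324272647500038)
cup 262 [ 0.69502964 -0.23328021  0.05126011] ((0.6822757124900818, -0.23540827631950378), 0.029422936961054802)
top hub 183 [ 0.54015536 -0.21463544  0.20166557] ((0.5405601859092712, -0.21568141877651215), 0.01393068302422762)
pad 0 [nan nan nan] ((0.0, 0.0), 0.0)
cup 147 [ 0.69125838 -0.23200507  0.04971238] ((0.684357762336731, -0.23317235708236694), 0.028437504544854164)<stdin>:10: RuntimeWarning: Mean of empty slice.
  ret = um.true_divide(
```

Request:
{"api": "send_rows", "payload": {
  "steps": [
    [0, 0, 0, -0.7, 0.6, 15, -1],
    [0, 0, 0, 0, 0, 25, -1],
    [0, 0, 0, 0, 0, 28, -1],
    [0, 0, 0, 0, 0, 25, -1],
    [0, 0, 0, 0, 0, 20, -1],
    [0, 0, 0, 0, 0, 10, -1],
    [0, 0, 0, 0, 0, 5, -1],
    [0, 0, 0, 0, 0, 0, -1],
    [0, 0, 0, 0, 0, 0, -1]
  ]
}}

```text
t: 4.9
position: [0.6173, -0.2208, 0.2145]
tool_rot: [179.9, 0.0, 90.0]
contact_force: [0.1, -0.8, -1.0]
opening: 0.998
grasp_force: 0.0
```

Request:
{"api": "send_rows", "payload": {
  "steps": [
    [0, 0, 0, 0, 0, 0, 0.2],
    [0, 0, 0, 0, 0, 0, 0.5],
    [0, 0, 0, 0, 0, 0, 1],
    [0, 0, 0, 0, 0, 0, 1],
    [0, 0, 0, 0, 0, 0, 1],
    [0, 0, 0, 0, 0, 0, 1],
    [0, 0, 0, 0, 0, 0, 1],
    [0, 0, 0, 0, 0, 0, 1]
  ],
  "newtons": 50
}}

```text
t: 5.9
position: [0.6167, -0.2206, 0.2136]
tool_rot: [-180.0, 0.0, 90.0]
contact_force: [-1.9, 0.1, 2.4]
opening: 0.291
grasp_force: 49.2
```

```bash
cat > plan.py <<'E'
# rows for the circle: python3 plan.py start_deg rates...   (deg of turn per row); tool x = world y, tool y = world x
import sys,numpy as np
R=75;a=float(sys.argv[1])
n=list(map(float,sys.argv[2:]))
th=np.radians(a+np.r_[0,np.cumsum(n)])   # clockwise angle; world dir = (cos,-sin)
P=np.c_[-R*np.sin(th),R*np.cos(th)]
D=np.diff(np.round(P,1),axis=0)
print([[0,0,0,round(x,1),round(y,1),0,1] for x,y in D], np.degrees(th[-1]))
E
python3 plan.py 5 1.5 3 4 4.5 4.5 4.5 4.5 4.5 4.5 4.5 4.5 4.5
python3 - <<'E'
from h import *
s=arm.read_state();print(s["t"],s["position"],s["contact_force"],s["opening"],s["grasp_force"])
p,W=cloud("top")
E
```

```text
[[0, 0, 0, np.float64(-2.0), np.float64(-0.2), 0, 1], [0, 0, 0, np.float64(-3.9), np.float64(-0.5), 0, 1], [0, 0, 0, np.float64(-5.1), np.float64(-1.1), 0, 1], [0, 0, 0, np.float64(-5.7), np.float64(-1.6), 0, 1], [0, 0, 0, np.float64(-5.5), np.float64(-2.0), 0, 1], [0, 0, 0, np.float64(-5.3), np.float64(-2.5), 0, 1], [0, 0, 0, np.float64(-5.2), np.float64(-2.9), 0, 1], [0, 0, 0, np.float64(-4.9), np.float64(-3.2), 0, 1], [0, 0, 0, np.float64(-4.6), np.float64(-3.7), 0, 1], [0, 0, 0, np.float64(-4.3), np.float64(-4.0), 0, 1], [0, 0, 0, np.float64(-4.0), np.float64(-4.3), 0, 1], [0, 0, 0, np.float64(-3.7), np.float64(-4.6), 0, 1]] 54.0
5.9 [ 0.61668666 -0.22062158  0.21355404] [-1.88207107  0.11580647  2.4412112 ] 0.2914782004930033 49.225091150728986
```

Request:
{"api": "send_rows", "payload": {
  "steps": [
    [0, 0, 0, -2.0, -0.2, 0, 1],
    [0, 0, 0, -3.9, -0.5, 0, 1],
    [0, 0, 0, -5.1, -1.1, 0, 1],
    [0, 0, 0, -5.7, -1.6, 0, 1],
    [0, 0, 0, -5.5, -2.0, 0, 1],
    [0, 0, 0, -5.3, -2.5, 0, 1],
    [0, 0, 0, -5.2, -2.9, 0, 1],
    [0, 0, 0, -4.9, -3.2, 0, 1],
    [0, 0, 0, -4.6, -3.7, 0, 1],
    [0, 0, 0, -4.3, -4.0, 0, 1],
    [0, 0, 0, -4.0, -4.3, 0, 1],
    [0, 0, 0, -3.7, -4.6, 0, 1]
  ]
}}

```text
t: 7.45
position: [0.5883, -0.2737, 0.2136]
tool_rot: [179.7, -0.1, 90.1]
contact_force: [7.0, 8.1, 2.6]
opening: 0.289
grasp_force: 49.3
```

```bash
cat > chk.py <<'E'
from h import *
s=arm.read_state();p=s["position"];v=(p[:2]-[.541,-.215])*1000
a=np.degrees(np.arctan2(-v[1],v[0]))
f=s["contact_force"];r=v/np.hypot(*v);t=np.array([r[1],-r[0]])
print(round(s["t"],2),np.round(p,4),"R",np.hypot(*v).round(1),"ang",a.round(1),"Frad",(f[:2]@r).round(1),"Ftan",(f[:2]@t).round(1),"Fz",f[2].round(1),s["opening"],s["grasp_force"])
E
python3 chk.py; sed -i 's/round(x,1),round(y,1)/round(float(x),1),round(float(y),1)/' plan.py; python3 plan.py 54 $(yes 4.5|head -12)
```

```text
7.45 [ 0.5883 -0.2737  0.2136] R 75.4 ang 51.1 Frad -1.9 Ftan -10.5 Fz 2.6 0.2889127390013018 49.30704624275677
[[0, 0, 0, -3.2, -4.9, 0, 1], [0, 0, 0, -2.9, -5.2, 0, 1], [0, 0, 0, -2.5, -5.3, 0, 1], [0, 0, 0, -2.0, -5.5, 0, 1], [0, 0, 0, -1.6, -5.7, 0, 1], [0, 0, 0, -1.2, -5.8, 0, 1], [0, 0, 0, -0.7, -5.8, 0, 1], [0, 0, 0, -0.2, -5.9, 0, 1], [0, 0, 0, 0.2, -5.9, 0, 1], [0, 0, 0, 0.7, -5.8, 0, 1], [0, 0, 0, 1.2, -5.8, 0, 1], [0, 0, 0, 1.6, -5.7, 0, 1]] 108.0
```

Tracking well: the radial force is about 2 N. I continue.

Request:
{"api": "send_rows", "payload": {
  "steps": [
    [0, 0, 0, -3.2, -4.9, 0, 1],
    [0, 0, 0, -2.9, -5.2, 0, 1],
    [0, 0, 0, -2.5, -5.3, 0, 1],
    [0, 0, 0, -2.0, -5.5, 0, 1],
    [0, 0, 0, -1.6, -5.7, 0, 1],
    [0, 0, 0, -1.2, -5.8, 0, 1],
    [0, 0, 0, -0.7, -5.8, 0, 1],
    [0, 0, 0, -0.2, -5.9, 0, 1],
    [0, 0, 0, 0.2, -5.9, 0, 1],
    [0, 0, 0, 0.7, -5.8, 0, 1],
    [0, 0, 0, 1.2, -5.8, 0, 1],
    [0, 0, 0, 1.6, -5.7, 0, 1]
  ]
}}

```text
t: 8.95
position: [0.5223, -0.2872, 0.2138]
tool_rot: [179.4, 0.3, 90.0]
contact_force: [13.2, -1.8, -2.4]
opening: 0.286
grasp_force: 49.1
```

```bash
python3 chk.py; for a in 108 162 216 270 324 378; do python3 plan.py $a $(yes 4.5|head -12);done
```

```text
8.95 [ 0.5223 -0.2872  0.2138] R 74.6 ang 104.5 Frad -1.5 Ftan -13.2 Fz -2.4 0.28599922486640394 49.13328884518705
[[0, 0, 0, 2.0, -5.5, 0, 1], [0, 0, 0, 2.5, -5.3, 0, 1], [0, 0, 0, 2.9, -5.2, 0, 1], [0, 0, 0, 3.2, -4.9, 0, 1], [0, 0, 0, 3.7, -4.6, 0, 1], [0, 0, 0, 4.0, -4.3, 0, 1], [0, 0, 0, 4.3, -4.0, 0, 1], [0, 0, 0, 4.6, -3.7, 0, 1], [0, 0, 0, 4.9, -3.2, 0, 1], [0, 0, 0, 5.2, -2.9, 0, 1], [0, 0, 0, 5.3, -2.5, 0, 1], [0, 0, 0, 5.5, -2.0, 0, 1]] 162.0
[[0, 0, 0, 5.7, -1.6, 0, 1], [0, 0, 0, 5.8, -1.2, 0, 1], [0, 0, 0, 5.8, -0.7, 0, 1], [0, 0, 0, 5.9, -0.2, 0, 1], [0, 0, 0, 5.9, 0.2, 0, 1], [0, 0, 0, 5.8, 0.7, 0, 1], [0, 0, 0, 5.8, 1.2, 0, 1], [0, 0, 0, 5.7, 1.6, 0, 1], [0, 0, 0, 5.5, 2.0, 0, 1], [0, 0, 0, 5.3, 2.5, 0, 1], [0, 0, 0, 5.2, 2.9, 0, 1], [0, 0, 0, 4.9, 3.2, 0, 1]] 216.0
[[0, 0, 0, 4.6, 3.7, 0, 1], [0, 0, 0, 4.3, 4.0, 0, 1], [0, 0, 0, 4.0, 4.3, 0, 1], [0, 0, 0, 3.7, 4.6, 0, 1], [0, 0, 0, 3.2, 4.9, 0, 1], [0, 0, 0, 2.9, 5.2, 0, 1], [0, 0, 0, 2.5, 5.3, 0, 1], [0, 0, 0, 2.0, 5.5, 0, 1], [0, 0, 0, 1.6, 5.7, 0, 1], [0, 0, 0, 1.2, 5.8, 0, 1], [0, 0, 0, 0.7, 5.8, 0, 1], [0, 0, 0,
[... 368 characters left out ...]
[0, 0, 0, -4.9, 3.2, 0, 1], [0, 0, 0, -5.2, 2.9, 0, 1], [0, 0, 0, -5.3, 2.5, 0, 1], [0, 0, 0, -5.5, 2.0, 0, 1], [0, 0, 0, -5.7, 1.6, 0, 1], [0, 0, 0, -5.8, 1.2, 0, 1], [0, 0, 0, -5.8, 0.7, 0, 1], [0, 0, 0, -5.9, 0.2, 0, 1], [0, 0, 0, -5.9, -0.2, 0, 1], [0, 0, 0, -5.8, -0.7, 0, 1], [0, 0, 0, -5.8, -1.2, 0, 1], [0, 0, 0, -5.7, -1.6, 0, 1]] 378.0
[[0, 0, 0, -5.5, -2.0, 0, 1], [0, 0, 0, -5.3, -2.5, 0, 1], [0, 0, 0, -5.2, -2.9, 0, 1], [0, 0, 0, -4.9, -3.2, 0, 1], [0, 0, 0, -4.6, -3.7, 0, 1], [0, 0, 0, -4.3, -4.0, 0, 1], [0, 0, 0, -4.0, -4.3, 0, 1], [0, 0, 0, -3.7, -4.6, 0, 1], [0, 0, 0, -3.2, -4.9, 0, 1], [0, 0, 0, -2.9, -5.2, 0, 1], [0, 0, 0, -2.5, -5.3, 0, 1], [0, 0, 0, -2.0, -5.5, 0, 1]] 432.0
```

Request:
{"api": "send_rows", "payload": {
  "steps": [
    [0, 0, 0, 2.0, -5.5, 0, 1],
    [0, 0, 0, 2.5, -5.3, 0, 1],
    [0, 0, 0, 2.9, -5.2, 0, 1],
    [0, 0, 0, 3.2, -4.9, 0, 1],
    [0, 0, 0, 3.7, -4.6, 0, 1],
    [0, 0, 0, 4.0, -4.3, 0, 1],
    [0, 0, 0, 4.3, -4.0, 0, 1],
    [0, 0, 0, 4.6, -3.7, 0, 1],
    [0, 0, 0, 4.9, -3.2, 0, 1],
    [0, 0, 0, 5.2, -2.9, 0, 1],
    [0, 0, 0, 5.3, -2.5, 0, 1],
    [0, 0, 0, 5.5, -2.0, 0, 1]
  ]
}}

```text
t: 10.45
position: [0.4716, -0.2409, 0.2137]
tool_rot: [179.8, 0.5, 90.0]
contact_force: [2.4, -7.7, -0.6]
opening: 0.287
grasp_force: 49.4
```

```bash
python3 chk.py
```

```text
10.45 [ 0.4716 -0.2409  0.2137] R 74.1 ang 159.5 Frad 0.4 Ftan -8.0 Fz -0.6 0.2865024052742037 49.423225281061605
```

Request:
{"api": "send_rows", "payload": {
  "steps": [
    [0, 0, 0, 5.7, -1.6, 0, 1],
    [0, 0, 0, 5.8, -1.2, 0, 1],
    [0, 0, 0, 5.8, -0.7, 0, 1],
    [0, 0, 0, 5.9, -0.2, 0, 1],
    [0, 0, 0, 5.9, 0.2, 0, 1],
    [0, 0, 0, 5.8, 0.7, 0, 1],
    [0, 0, 0, 5.8, 1.2, 0, 1],
    [0, 0, 0, 5.7, 1.6, 0, 1],
    [0, 0, 0, 5.5, 2.0, 0, 1],
    [0, 0, 0, 5.3, 2.5, 0, 1],
    [0, 0, 0, 5.2, 2.9, 0, 1],
    [0, 0, 0, 4.9, 3.2, 0, 1]
  ]
}}

```text
t: 11.95
position: [0.4819, -0.1697, 0.2135]
tool_rot: [179.9, -0.0, 90.0]
contact_force: [-1.6, 1.2, 4.2]
opening: 0.288
grasp_force: 50.0
```

```bash
python3 chk.py
```

```text
11.95 [ 0.4819 -0.1697  0.2135] R 74.5 ang -142.5 Frad 2.0 Ftan -0.0 Fz 4.2 0.2879160685465594 49.99568113940768
```

Request:
{"api": "send_rows", "payload": {
  "steps": [
    [0, 0, 0, 4.6, 3.7, 0, 1],
    [0, 0, 0, 4.3, 4.0, 0, 1],
    [0, 0, 0, 4.0, 4.3, 0, 1],
    [0, 0, 0, 3.7, 4.6, 0, 1],
    [0, 0, 0, 3.2, 4.9, 0, 1],
    [0, 0, 0, 2.9, 5.2, 0, 1],
    [0, 0, 0, 2.5, 5.3, 0, 1],
    [0, 0, 0, 2.0, 5.5, 0, 1],
    [0, 0, 0, 1.6, 5.7, 0, 1],
    [0, 0, 0, 1.2, 5.8, 0, 1],
    [0, 0, 0, 0.7, 5.8, 0, 1],
    [0, 0, 0, 0.2, 5.9, 0, 1]
  ]
}}

```text
t: 13.45
position: [0.5426, -0.1396, 0.2135]
tool_rot: [180.0, 0.1, 90.0]
contact_force: [4.8, -3.4, 3.5]
opening: 0.291
grasp_force: 49.8
```

```bash
python3 chk.py
```

```text
13.45 [ 0.5426 -0.1396  0.2135] R 75.4 ang -88.8 Frad -3.3 Ftan 4.9 Fz 3.5 0.2908188864330366 49.813539799069986
```

Request:
{"api": "send_rows", "payload": {
  "steps": [
    [0, 0, 0, -0.2, 5.9, 0, 1],
    [0, 0, 0, -0.7, 5.8, 0, 1],
    [0, 0, 0, -1.2, 5.8, 0, 1],
    [0, 0, 0, -1.6, 5.7, 0, 1],
    [0, 0, 0, -2.0, 5.5, 0, 1],
    [0, 0, 0, -2.5, 5.3, 0, 1],
    [0, 0, 0, -2.9, 5.2, 0, 1],
    [0, 0, 0, -3.2, 4.9, 0, 1],
    [0, 0, 0, -3.7, 4.6, 0, 1],
    [0, 0, 0, -4.0, 4.3, 0, 1],
    [0, 0, 0, -4.3, 4.0, 0, 1],
    [0, 0, 0, -4.6, 3.7, 0, 1]
  ]
}}

```text
t: 14.95
position: [0.6024, -0.1702, 0.2134]
tool_rot: [-179.9, -0.0, 90.0]
contact_force: [-1.0, -3.8, 6.6]
opening: 0.288
grasp_force: 50.1
```

```bash
python3 chk.py
```

```text
14.95 [ 0.6024 -0.1702  0.2134] R 76.0 ang -36.1 Frad -3.0 Ftan 2.5 Fz 6.6 0.28818915198522277 50.110785397700965
```

Request:
{"api": "send_rows", "payload": {
  "steps": [
    [0, 0, 0, -4.9, 3.2, 0, 1],
    [0, 0, 0, -5.2, 2.9, 0, 1],
    [0, 0, 0, -5.3, 2.5, 0, 1],
    [0, 0, 0, -5.5, 2.0, 0, 1],
    [0, 0, 0, -5.7, 1.6, 0, 1],
    [0, 0, 0, -5.8, 1.2, 0, 1],
    [0, 0, 0, -5.8, 0.7, 0, 1],
    [0, 0, 0, -5.9, 0.2, 0, 1],
    [0, 0, 0, -5.9, -0.2, 0, 1],
    [0, 0, 0, -5.8, -0.7, 0, 1],
    [0, 0, 0, -5.8, -1.2, 0, 1],
    [0, 0, 0, -5.7, -1.6, 0, 1]
  ]
}}

```text
t: 16.45
position: [0.614, -0.235, 0.2135]
tool_rot: [179.9, -0.3, 90.1]
contact_force: [3.2, 3.4, 5.9]
opening: 0.289
grasp_force: 50.2
```

```bash
python3 chk.py
```

```text
16.45 [ 0.614  -0.235   0.2135] R 75.7 ang 15.3 Frad 2.2 Ftan -4.1 Fz 5.9 0.2892674925463427 50.156235981266946
```

One turn is done (the commanded angle is 378°). Second turn.

Request:
{"api": "send_rows", "payload": {
  "steps": [
    [0, 0, 0, -5.5, -2.0, 0, 1],
    [0, 0, 0, -5.3, -2.5, 0, 1],
    [0, 0, 0, -5.2, -2.9, 0, 1],
    [0, 0, 0, -4.9, -3.2, 0, 1],
    [0, 0, 0, -4.6, -3.7, 0, 1],
    [0, 0, 0, -4.3, -4.0, 0, 1],
    [0, 0, 0, -4.0, -4.3, 0, 1],
    [0, 0, 0, -3.7, -4.6, 0, 1],
    [0, 0, 0, -3.2, -4.9, 0, 1],
    [0, 0, 0, -2.9, -5.2, 0, 1],
    [0, 0, 0, -2.5, -5.3, 0, 1],
    [0, 0, 0, -2.0, -5.5, 0, 1]
  ]
}}

```text
t: 17.95
position: [0.5685, -0.2847, 0.2137]
tool_rot: [179.5, -0.1, 90.1]
contact_force: [12.3, -1.7, 1.2]
opening: 0.285
grasp_force: 49.9
```

```bash
python3 chk.py;  for a in 432 486 540 594 ; do python3 plan.py $a $(yes 4.5|head -12);done; python3 plan.py 648 $(yes 4.5|head -12); python3 plan.py 702 4.5 4.5 4.5 4.5 3 2 1 1
```

```text
17.95 [ 0.5685 -0.2847  0.2137] R 74.9 ang 68.5 Frad 6.1 Ftan -10.8 Fz 1.2 0.28490828539615914 49.91012044250965
[[0, 0, 0, -1.6, -5.7, 0, 1], [0, 0, 0, -1.2, -5.8, 0, 1], [0, 0, 0, -0.7, -5.8, 0, 1], [0, 0, 0, -0.2, -5.9, 0, 1], [0, 0, 0, 0.2, -5.9, 0, 1], [0, 0, 0, 0.7, -5.8, 0, 1], [0, 0, 0, 1.2, -5.8, 0, 1], [0, 0, 0, 1.6, -5.7, 0, 1], [0, 0, 0, 2.0, -5.5, 0, 1], [0, 0, 0, 2.5, -5.3, 0, 1], [0, 0, 0, 2.9, -5.2, 0, 1], [0, 0, 0, 3.2, -4.9, 0, 1]] 486.0
[[0, 0, 0, 3.7, -4.6, 0, 1], [0, 0, 0, 4.0, -4.3, 0, 1], [0, 0, 0, 4.3, -4.0, 0, 1], [0, 0, 0, 4.6, -3.7, 0, 1], [0, 0, 0, 4.9, -3.2, 0, 1], [0, 0, 0, 5.2, -2.9, 0, 1], [0, 0, 0, 5.3, -2.5, 0, 1], [0, 0, 0, 5.5, -2.0, 0, 1], [0, 0, 0, 5.7, -1.6, 0, 1], [0, 0, 0, 5.8, -1.2, 0, 1], [0, 0, 0, 5.8, -0.7, 0, 1], [0, 0, 0, 5.9, -0.2, 0, 1]] 540.0
[[0, 0, 0, 5.9, 0.2, 0, 1], [0, 0, 0, 5.8, 0.7, 0, 1], [0, 0, 0, 5.8, 1.2, 0, 1], [0, 0, 0, 5.7, 1.6, 0, 1], [0, 0, 0, 5.5, 2.0, 0, 1], [0, 0, 0, 5.3, 2.5, 0, 1], [0, 0, 0, 5.2, 2.9, 0, 1], [0, 0, 0, 4.9, 3.2, 0, 1], [0, 0, 0, 4.6, 3.7, 0, 1], [0, 0, 0, 4.3, 4.0, 0, 1], [0, 0, 0, 4.0, 4.3, 0, 1],
[... 246 characters left out ...]
 1], [0, 0, 0, -0.2, 5.9, 0, 1], [0, 0, 0, -0.7, 5.8, 0, 1], [0, 0, 0, -1.2, 5.8, 0, 1], [0, 0, 0, -1.6, 5.7, 0, 1]] 648.0
[[0, 0, 0, -2.0, 5.5, 0, 1], [0, 0, 0, -2.5, 5.3, 0, 1], [0, 0, 0, -2.9, 5.2, 0, 1], [0, 0, 0, -3.2, 4.9, 0, 1], [0, 0, 0, -3.7, 4.6, 0, 1], [0, 0, 0, -4.0, 4.3, 0, 1], [0, 0, 0, -4.3, 4.0, 0, 1], [0, 0, 0, -4.6, 3.7, 0, 1], [0, 0, 0, -4.9, 3.2, 0, 1], [0, 0, 0, -5.2, 2.9, 0, 1], [0, 0, 0, -5.3, 2.5, 0, 1], [0, 0, 0, -5.5, 2.0, 0, 1]] 702.0
[[0, 0, 0, -5.7, 1.6, 0, 1], [0, 0, 0, -5.8, 1.2, 0, 1], [0, 0, 0, -5.8, 0.7, 0, 1], [0, 0, 0, -5.9, 0.2, 0, 1], [0, 0, 0, -3.9, -0.1, 0, 1], [0, 0, 0, -2.6, -0.2, 0, 1], [0, 0, 0, -1.3, -0.1, 0, 1], [0, 0, 0, -1.3, -0.2, 0, 1]] 727.0
```

Request:
{"api": "send_rows", "payload": {
  "steps": [
    [0, 0, 0, -1.6, -5.7, 0, 1],
    [0, 0, 0, -1.2, -5.8, 0, 1],
    [0, 0, 0, -0.7, -5.8, 0, 1],
    [0, 0, 0, -0.2, -5.9, 0, 1],
    [0, 0, 0, 0.2, -5.9, 0, 1],
    [0, 0, 0, 0.7, -5.8, 0, 1],
    [0, 0, 0, 1.2, -5.8, 0, 1],
    [0, 0, 0, 1.6, -5.7, 0, 1],
    [0, 0, 0, 2.0, -5.5, 0, 1],
    [0, 0, 0, 2.5, -5.3, 0, 1],
    [0, 0, 0, 2.9, -5.2, 0, 1],
    [0, 0, 0, 3.2, -4.9, 0, 1]
  ]
}}

```text
t: 19.45
position: [0.4996, -0.2765, 0.2137]
tool_rot: [179.7, 0.2, 90.0]
contact_force: [6.8, -9.8, 1.1]
opening: 0.289
grasp_force: 49.8
```

```bash
python3 chk.py
```

```text
19.45 [ 0.4996 -0.2765  0.2137] R 74.2 ang 123.9 Frad 4.3 Ftan -11.1 Fz 1.1 0.28870367617260445 49.77123982273042
```

Request:
{"api": "send_rows", "payload": {
  "steps": [
    [0, 0, 0, 3.7, -4.6, 0, 1],
    [0, 0, 0, 4.0, -4.3, 0, 1],
    [0, 0, 0, 4.3, -4.0, 0, 1],
    [0, 0, 0, 4.6, -3.7, 0, 1],
    [0, 0, 0, 4.9, -3.2, 0, 1],
    [0, 0, 0, 5.2, -2.9, 0, 1],
    [0, 0, 0, 5.3, -2.5, 0, 1],
    [0, 0, 0, 5.5, -2.0, 0, 1],
    [0, 0, 0, 5.7, -1.6, 0, 1],
    [0, 0, 0, 5.8, -1.2, 0, 1],
    [0, 0, 0, 5.8, -0.7, 0, 1],
    [0, 0, 0, 5.9, -0.2, 0, 1]
  ]
}}

```text
t: 20.95
position: [0.4668, -0.2146, 0.2135]
tool_rot: [-180.0, 0.1, 90.0]
contact_force: [-0.2, -5.3, 6.0]
opening: 0.288
grasp_force: 50.2
```

```bash
python3 chk.py
```

```text
20.95 [ 0.4668 -0.2146  0.2135] R 74.2 ang -179.7 Frad 0.2 Ftan -5.3 Fz 6.0 0.288343898313539 50.190834203967825
```

Request:
{"api": "send_rows", "payload": {
  "steps": [
    [0, 0, 0, 5.9, 0.2, 0, 1],
    [0, 0, 0, 5.8, 0.7, 0, 1],
    [0, 0, 0, 5.8, 1.2, 0, 1],
    [0, 0, 0, 5.7, 1.6, 0, 1],
    [0, 0, 0, 5.5, 2.0, 0, 1],
    [0, 0, 0, 5.3, 2.5, 0, 1],
    [0, 0, 0, 5.2, 2.9, 0, 1],
    [0, 0, 0, 4.9, 3.2, 0, 1],
    [0, 0, 0, 4.6, 3.7, 0, 1],
    [0, 0, 0, 4.3, 4.0, 0, 1],
    [0, 0, 0, 4.0, 4.3, 0, 1],
    [0, 0, 0, 3.7, 4.6, 0, 1]
  ]
}}

```text
t: 22.45
position: [0.4985, -0.1533, 0.2134]
tool_rot: [180.0, 0.0, 90.0]
contact_force: [4.1, -3.3, 4.9]
opening: 0.289
grasp_force: 50.2
```

```bash
python3 chk.py
```

```text
22.45 [ 0.4985 -0.1533  0.2134] R 74.9 ang -124.6 Frad -5.1 Ftan 1.5 Fz 4.9 0.2893313575961691 50.1853979320731
```

Request:
{"api": "send_rows", "payload": {
  "steps": [
    [0, 0, 0, 3.2, 4.9, 0, 1],
    [0, 0, 0, 2.9, 5.2, 0, 1],
    [0, 0, 0, 2.5, 5.3, 0, 1],
    [0, 0, 0, 2.0, 5.5, 0, 1],
    [0, 0, 0, 1.6, 5.7, 0, 1],
    [0, 0, 0, 1.2, 5.8, 0, 1],
    [0, 0, 0, 0.7, 5.8, 0, 1],
    [0, 0, 0, 0.2, 5.9, 0, 1],
    [0, 0, 0, -0.2, 5.9, 0, 1],
    [0, 0, 0, -0.7, 5.8, 0, 1],
    [0, 0, 0, -1.2, 5.8, 0, 1],
    [0, 0, 0, -1.6, 5.7, 0, 1]
  ]
}}

```text
t: 23.95
position: [0.5655, -0.1435, 0.2135]
tool_rot: [-180.0, 0.1, 90.0]
contact_force: [2.6, -4.4, 4.7]
opening: 0.288
grasp_force: 50.2
```

```bash
python3 chk.py
```

```text
23.95 [ 0.5655 -0.1435  0.2135] R 75.6 ang -71.1 Frad -3.3 Ftan 3.8 Fz 4.7 0.2883968970111554 50.196085036732256
```

Request:
{"api": "send_rows", "payload": {
  "steps": [
    [0, 0, 0, -2.0, 5.5, 0, 1],
    [0, 0, 0, -2.5, 5.3, 0, 1],
    [0, 0, 0, -2.9, 5.2, 0, 1],
    [0, 0, 0, -3.2, 4.9, 0, 1],
    [0, 0, 0, -3.7, 4.6, 0, 1],
    [0, 0, 0, -4.0, 4.3, 0, 1],
    [0, 0, 0, -4.3, 4.0, 0, 1],
    [0, 0, 0, -4.6, 3.7, 0, 1],
    [0, 0, 0, -4.9, 3.2, 0, 1],
    [0, 0, 0, -5.2, 2.9, 0, 1],
    [0, 0, 0, -5.3, 2.5, 0, 1],
    [0, 0, 0, -5.5, 2.0, 0, 1]
  ]
}}

```text
t: 25.45
position: [0.6129, -0.1905, 0.2134]
tool_rot: [-179.9, -0.1, 90.0]
contact_force: [0.9, -0.4, 6.6]
opening: 0.287
grasp_force: 50.4
```

Request:
{"api": "send_rows", "payload": {
  "steps": [
    [0, 0, 0, -5.7, 1.6, 0, 1],
    [0, 0, 0, -5.8, 1.2, 0, 1],
    [0, 0, 0, -5.8, 0.7, 0, 1],
    [0, 0, 0, -5.9, 0.2, 0, 1],
    [0, 0, 0, -3.9, -0.1, 0, 1],
    [0, 0, 0, -2.6, -0.2, 0, 1],
    [0, 0, 0, -1.3, -0.1, 0, 1],
    [0, 0, 0, -1.3, -0.2, 0, 1],
    [0, 0, 0, 0, 0, 0, 1],
    [0, 0, 0, 0, 0, 0, 1]
  ]
}}

```text
t: 26.7
position: [0.6165, -0.2217, 0.2135]
tool_rot: [-180.0, -0.2, 90.1]
contact_force: [2.4, 1.9, 6.8]
opening: 0.287
grasp_force: 50.4
```

```bash
python3 chk.py
```

```text
26.7 [ 0.6165 -0.2217  0.2135] R 75.8 ang 5.1 Frad 2.2 Ftan -2.1 Fz 6.8 0.2872516291005504 50.39398371940479
```

Request:
{"api": "send_rows", "payload": {
  "steps": [
    [0, 0, 0, 0, 0, 0, 0.2],
    [0, 0, 0, 0, 0, 0, 0],
    [0, 0, 0, 0, 0, 0, -0.5],
    [0, 0, 0, 0, 0, 0, -1],
    [0, 0, 0, 0, 0, 0, -1],
    [0, 0, 0, 0, 0, 0, -1]
  ]
}}

```text
t: 27.45
position: [0.6165, -0.2232, 0.2134]
tool_rot: [-180.0, -0.0, 90.0]
contact_force: [0.2, 0.4, -0.4]
opening: 0.996
grasp_force: 0.0
```

Request:
{"api": "send_rows", "payload": {
  "steps": [
    [0, 0, 0, 0, 0, -10, -1],
    [0, 0, 0, 0, 0, -20, -1],
    [0, 0, 0, 0, 0, -30, -1],
    [0, 0, 0, 0, 0, -30, -1],
    [0, 0, 0, 0, 0, -20, -1],
    [0, 0, 0, 0, 0, -10, -1],
    [0, 0, 0, 0, 0, 0, -1],
    [0, 0, 0, 0, 0, 0, -1]
  ]
}}

```text
t: 28.45
position: [0.616, -0.223, 0.3317]
tool_rot: [-179.9, -0.1, 90.0]
contact_force: [-0.2, 0.4, 0.4]
opening: 1.001
grasp_force: 0.0
```

```bash
python3 chk.py
python3 - <<'E'
from h import *
import cv2
p,W=cloud("wrist");q=W[near(W,.615,-.217,.05,.248,.265)]
print(cv2.minEnclosingCircle(q[:,:2].astype(np.float32)));cv2.imwrite("pics/d.png",p[:,:,::-1])
arm.camera("side");print(arm.find_in("side","box_knob"))
E
```

```text
28.45 [ 0.616  -0.223   0.3317] R 75.5 ang 6.1 Frad -0.2 Ftan -0.4 Fz 0.4 1.0010204817767983 0.0
((0.6160402894020081, -0.2225605547428131), 0.012625281699001789)
[{'centre': [0.4272, 0.2249, 0.2494], 'confidence': 0.87}]
```

View pics/d.png

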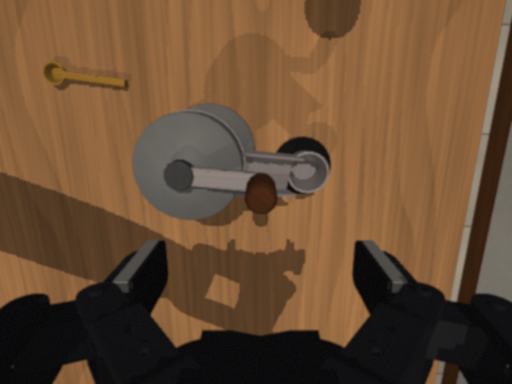

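The crank is back over the chute, within about 1° of where it was found (knob at 261,193). The gripper is clear and the box knob hasn't moved.

```bash
python3 -c "
from workcell import arm
print(arm.close_job())"
```

```text
the job is handed in; nothing more can be done
None
```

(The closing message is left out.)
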